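# Zero the pass counter's click wheel

## Task

Zero the polishing pass counter: with a fingertip, flick its six-armed click wheel round anticlockwise (seen from above), click by click, until the long arrow-headed arm has clicked in at the fixed pointer, without running past it. Then press the round button beside the wheel fully down to store the setting, and let it come up again; do not press it before the wheel is set. Touch only: do not grasp, lift or shift the counter, and leave the things around it alone.

Things in the scene. Friction and masses are not known exactly. Their poses are not given: they have to be found in the camera images.
- counter: Pass counter, loose, about 2.2 kg, slides if pushed over 10 N. Origin on the wheel's axis at table height, z up, x from the axis to the fixed pointer (roughly away from the robot), y to the left. Base plate from x -155 to +115 mm, y -75 to +75 mm, its top 12 mm high. A drum of 37 mm radius (42 at its foot) carries the wheel.
- wheel (a joint): Click wheel's angle, rad, growing anticlockwise seen from above; 0 = long arm at the pointer. Starts 1 to 3 clicks short. A spring click holds it at each multiple of 1.047 rad: it resists with 1 to 3 N at the arms' ends up to half way (0.52 rad) to the next click, then draws the wheel on into that click by itself and no further. Stops at -3.7 and 1.6.
- hub (a point): On the wheel's axis at mid-height of its arms, 60 mm above the table; axes as the counter's. The wheel lies level: hub of 30 mm radius, top 75 mm high, and 6 radial arms 60 degrees apart, 9 mm wide, 52 to 68 mm above the table, ends 66 mm from the axis (the long arm: 89). Beyond 42 mm from the axis the space under the arms is free down to the base plate.
- pointer_tip (a point): Tip of the fixed pointer's nib, 94 mm from the wheel's axis on the counter's +x side, 60 mm above the table; the pointer is a flat post 64 mm high just behind it.
- long_arm_tip (a point): Tip of the wheel's one long arm, 89 mm from the wheel's axis, 60 mm above the table; its last 18 mm are an arrow head 18 mm wide; turns with the wheel.
- set_button (a joint): Travel of the round push button on the base plate, m: 0 up, 0.006 fully down. Fully down takes about 4 N; a spring brings it up again.
- set_button_top (a point): Centre of the button's top face (30 mm across), 34 mm above the table, 120 mm from the wheel's axis on the counter's -x side (nearer the robot, opposite the pointer). Pressed straight down; sinks with the button.
- marker: Bystander, to be left alone: six-sided felt marker, 16x128 mm, lying. Origin under its centre.
- screwdriver: Bystander, to be left alone: cross-head screwdriver, 26x182 mm, lying. Origin under its centre.
- scraper: Bystander, to be left alone: flat plastic trim scraper, 41x98x8 mm, lying. Origin under its centre.
- spare_cap: Bystander, to be left alone: round screw cap lying upside down, 45 mm across, 18 mm high. Origin under its centre.
- star_key: Bystander, to be left alone: small white star-shaped knob, 36 mm across, 20 mm high. Origin under its centre.
- wax_tin: Bystander, to be left alone: flat round tin, 80 mm across, 34 mm high. Origin under its centre.
- jar_green: Bystander, to be left alone: short screw-lid jar, 64 mm across, 56 mm high. Origin under its centre.
- touchup_bottle: Bystander, to be left alone: slim bottle with a tall cap, 26 mm across, 74 mm high. Origin under its centre.

How it is judged:
By the outcome, as a careful person would: the job done as asked, in the order asked, and still so for the second after the job is handed in, with the robot touching nothing.
It also fails if it takes over 64 s, if anything falls off the work surface, if the arm or the gripper's body presses on something with over 40 N, if the wrist force passes 120 N, or if a joint passes its speed limit or range.

## Robot

A 6-joint arm with a two-finger parallel gripper is mounted at the origin on a cart in front of the work surface, level with it; the furniture and walls round the work are solid. World frame = base frame: x ahead of the robot, y to its left, z up, the work surface at z = 0. Lengths are in mm, angles in rad, forces in N, time in s.
With the tool pointing down it reaches from about 300 to 775 mm from the base axis. Payload 14.6 kg.
Tool frame: the origin (TCP) lies at the centre of the arm's flange, where the gripper is bolted on; the fingertips stand 199 mm ahead of it and the grasp point (between the pads) lies 180 mm ahead of it; z points along the fingers, y is the line along which they close (so a half turn about z gives the same grasp; the last joint's range is limited). The gripper opens to 94 mm and grips with 3 to 60 N. Pads are 16 mm wide; open, the fingers measure 119 mm over their backs; the gripper's body (75 mm by 177 mm) begins 78 mm behind the grasp point.
Start: joints at [-1.283, 0.3, 1.521, -0, 1.321, -0.067], TCP at [191.065, -515.738, 404.646] pointing down, gripper open.
Joint ranges: [-3.03, 3.03], [-0.79, 2.21], [0.23, 2.52], [-1.04, 4.18], [0, 3.07], [-2.55, 2.55]. Speed limits (rad/s): [2.22, 2.22, 2.57, 3.14, 3.14, 3.14].

## Interface

Orientations are given as [roll, pitch, yaw] about the fixed x, y, z axes, in that order (R = Rz(yaw) Ry(pitch) Rx(roll)).
In Python, from cell import manip, optics, workorder gives the robot as it stands.
- The arm moves only by the tool step_arm, never from a script. Its argument "increments" is a list that holds one entry, the list of rows, each a list of 7 numbers: the turn, a rotation vector about the tool's x, y, z as a fraction of full scale, then the shift along the tool's x, y, z as a fraction of full scale, then the closure, from -1 (fully open) to 1 (shut). In form: [[[wx, wy, wz, tx, ty, tz, fingers], ...]]. A call has 1 to 5 rows; each row shifts and turns the commanded pose from where the row before left it, along the tool's axes as they then stand; what a row does not reach is not made up. Full scale, the value 1, is 40 mm for a shift and 45 degrees for a turn. A row lasts 1/10 s, in which the tool goes at most 50 mm and 8.59 degrees, less where a joint would pass 70% of its speed; a pose out of reach is approached as far as the arm can. A call with a number of a shift or a turn outside -1 to 1 is refused whole. A call with a gripper value outside its range is refused whole. The fingers move at their own pace and stop on an object; "newtons" is the grip in N (left out, the last holds). Time passes only in rows, so rows that do not move let the fingers close. It gives the time, the measured TCP pose, the force, the opening and the grip force at its end, in the units of the state.
- manip.read_state(): the state, without advancing time (a new reading comes with each control period).
- optics.camera(name): name is "side" or "top"; returns a dict with "frame" (384x512x3 uint8, red, green, blue), "range_z" (384x512 float32, mm along the optical axis (not along the pixel's ray), 0 where there is no reading), "mtx" (3x3 intrinsics, pixels), "cam_to_world" (4x4, takes a point from camera to world coordinates). Camera axes: x right, y down, z forward; pixel columns grow to the right and rows downward; lengths in mm; the calibration is good to about 2 mm. A picture is of the moment at which its call begins.
- workorder.sign_off(): hands the job in; it is judged then, once.
The state is a dict: "clock": time; "joints": joint angles; "qd": joint speeds; "effort": joint torques, N m; "eef_pos": TCP position; "eef_rot": TCP orientation; "wrist_force": force on the tool from outside, world axes, zero at the start; "moment": the same for the moment, N m; "finger_gap": finger opening in mm; "finger_force": force on a finger pad.
Only numpy, scipy, OpenCV 4.12 (cv2) and the standard library are available. Lean on these libraries where they do the work, as an engineer would, in place of code of your own. Each camera call takes 0.05 s, during which the arm holds its last target. There are 200 camera calls.

## Working session

There is one attempt and no reset: what is moved stays moved. The work goes in short steps, Python scripts to look and compute and a tool call to move; the robot and the scene stay as the last step left them, time stands still between calls to the robot, and variables do not carry over. Pictures are saved under pics/ and viewed, at most 10 in all, crops included, and the job is handed in when it is done.

Besides the shell and the picture viewer there is one more tool, called after ">>>" as a command line: name --argument value ..., lists and objects as JSON in quotes. step_arm: Moves the arm, as the interface text tells. Its arguments: {"type":"object","properties":{"increments":{"type":"array","items":{"type":"array","items":{"type":"array","items":{"type":"number"}}}},"newtons":{"type":"number"}},"required":["increments"]}

```bash
mkdir -p pics; cat > h.py <<'E'
import numpy as np, cv2
from cell import manip, optics, workorder
def shot(n,f):
    c=optics.camera(n); cv2.imwrite('pics/'+f+'.png',cv2.resize(c['frame'][:,:,::-1],None,fx=1.5,fy=1.5,interpolation=cv2.INTER_CUBIC)); np.savez('pics/'+f+'.npz',**c); return c
def ray(c,u,v,z):
    M=c['cam_to_world']; d=M[:3,:3]@np.linalg.solve(c['mtx'],[u,v,1]); o=M[:3,3]; return o+d*(z-o[2])/d[2]
def dep(c,u,v):
    M=c['cam_to_world']; r=c['range_z'][int(v),int(u)]; return M[:3,:3]@(np.linalg.solve(c['mtx'],[u,v,1])*r)+M[:3,3]
E
python3 - <<'E'
from h import *
for n in('top','side'):
    c=shot(n,n+'1'); print(n,c['cam_to_world'].round(3),c['mtx'])
print(manip.read_state())
E
```

```text
top [[ 3.000000e-02 -9.910000e-01  1.310000e-01  4.064100e+02]
 [-9.990000e-01 -3.200000e-02 -1.400000e-02  3.110100e+01]
 [ 1.800000e-02 -1.300000e-01 -9.910000e-01  1.173693e+03]
 [ 0.000000e+00  0.000000e+00  0.000000e+00  1.000000e+00]] [[373.85770002   0.         250.9082215 ]
 [  0.         373.85770002 190.8772323 ]
 [  0.           0.           1.        ]]
side [[-8.27000e-01 -3.27000e-01  4.58000e-01 -8.82480e+01]
 [-5.62000e-01  4.78000e-01 -6.75000e-01  9.93306e+02]
 [ 2.00000e-03 -8.15000e-01 -5.79000e-01  8.95660e+02]
 [ 0.00000e+00  0.00000e+00  0.00000e+00  1.00000e+00]] [[377.470663     0.         252.42107326]
 [  0.         377.470663   194.87398654]
 [  0.           0.           1.        ]]
{'clock': 0.1, 'joints': array([-1.28257499e+00,  3.00411083e-01,  1.52149801e+00, -3.08599939e-05,
        1.32069179e+00, -6.66197814e-02]), 'qd': array([ 0.00174531, -0.00235922,  0.00057693,  0.00011872,  0.00096401,
        0.00024346]), 'effort': array([ 3.18633749e-03, -5.32642508e+01, -3.53284121e+01,  7.10403803e-02,
        2.35024269e-02, -4.20658921e-05]), 'eef_pos': array([ 191.070737  , -515.71765585,  404.15428847]), 'eef_rot': array([-3.14058467e+00, -3.72927182e-05,  3.54848749e-01]), 'wrist_force': array([-0.93859907, -0.0330649 ,  0.50148191]), 'moment': array([ 0.00199386, -0.01012632, -0.05059682]), 'finger_force': 0.0, 'finger_gap': 94.00573857191337}
```

View pics/top1.png

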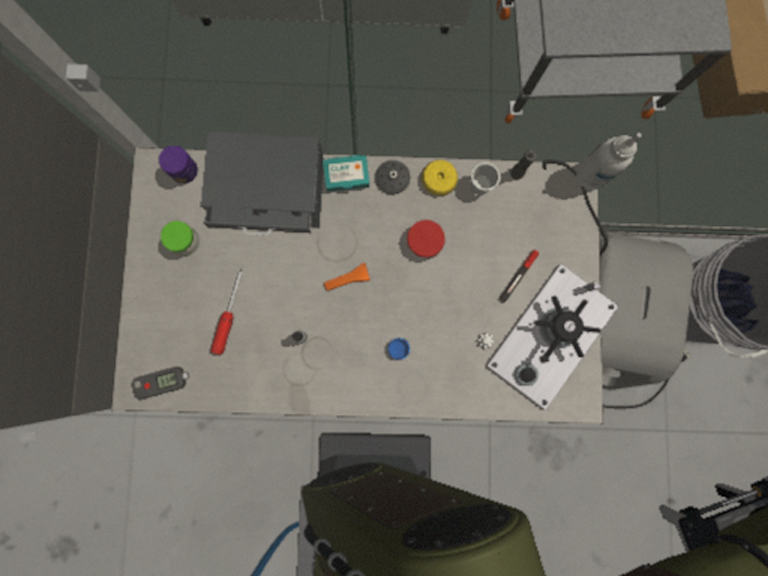

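View pics/side1.png

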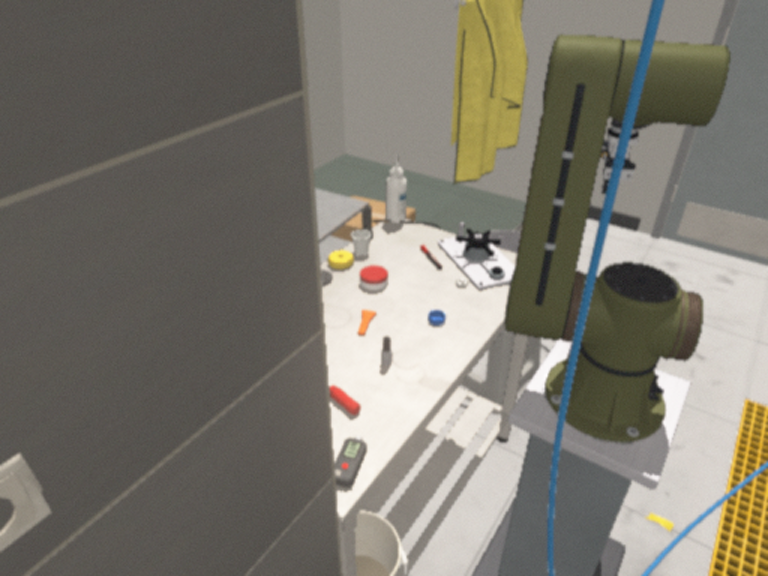

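The top view shows the counter at the right of the table: wheel near (568,326), button near (525,374), pointer near (590,287). I'll enlarge it.

```bash
python3 - <<'E'
from h import *
c=np.load('pics/top1.npz'); im=c['frame'][170:280,315:420,::-1]
cv2.imwrite('pics/crop1.png',cv2.resize(im,None,fx=5.4,fy=5.4,interpolation=cv2.INTER_CUBIC))
E
```

```text
(no output)
```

View pics/crop1.png

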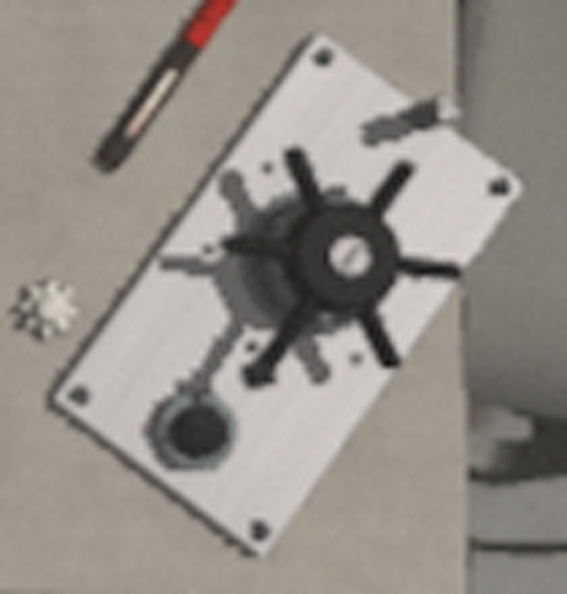

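```bash
python3 - <<'E'
from h import *
c=dict(np.load('pics/top1.npz'))
f=lambda x,y,z: ray(c,315+(x+.5)/5.4-.5,170+(y+.5)/5.4-.5,z)[:2].round(1)
print('hub',f(348,257,75),'btn',f(200,428,34),'long',f(256,378,68),'ptr',f(440,110,64))
K=np.array([f(*p,12) for p in((320,37),(520,187),(262,553),(54,402))]);print(K)
ctr=K.mean(0); d=(K[0]+K[1]-K[2]-K[3])/2; print(ctr,np.linalg.norm(d),np.linalg.norm(K[0]-K[1]),d/np.linalg.norm(d),np.arctan2(d[1],d[0]), 'hub from plate',ctr+20*d/np.linalg.norm(d))
for x,y,z in((348,257,75),(200,428,34),(440,110,64),(256,378,68),(295,155,68),(405,170,68),(455,270,68),(390,360,68),(232,243,68)):
    p=f(x,y,z)-f(348,257,75); print(p,np.hypot(*p),np.degrees(np.arctan2(p[1],p[0])), dep(c,315+x/5.4,170+y/5.4).round(0))
E
```

```text
hub [ 485.3 -365.1] btn [ 389.8 -294.9] long [ 418.2 -316.1] ptr [ 569.9 -421.9]
[[ 618.5 -373.2]
 [ 533.8 -489.1]
 [ 320.4 -336.2]
 [ 401.7 -217.4]]
[ 468.6   -353.975] 264.74881019562673 143.55103622057214 [ 0.81246824 -0.58300545] -0.6224229660615812 hub from plate [ 484.84936481 -365.63510906]
[0. 0.] 0.0 0.0 [ 484. -366.   76.]
[-95.5  70.2] 118.52548249216287 143.6811922496785 [ 388. -298.   27.]
[ 84.6 -56.8] 101.8989695728077 -33.87720604237621 [ 568. -422.   66.]
[-67.1  49. ] 83.08676188178237 143.86108732129833 [ 417. -317.   68.]
[56.2 26.2] 62.00709636807711 24.99456464855506 [ 540. -340.   67.]
[ 49.8 -35. ] 60.8690397492847 -35.09997981684609 [ 534. -401.   68.]
[ -4.8 -61.7] 61.88642823753847 -94.44841044310785 [ 479. -428.   67.]
[-55.1 -24.8] 60.42391910493725 -155.76793112489193 [ 429. -392.   66.]
[ 6.3 61.7] 62.02080296158706 84.16990677367643 [ 490. -305.   68.]
```

The hub is at about (485, -365), with the counter's yaw at -36°. The long arm points at the button, so the wheel is 3 clicks short. Next I'll check obstacle heights around the wheel.

```bash
python3 - <<'E'
from h import *
c=dict(np.load('pics/top1.npz'))
v,u=np.mgrid[0:384,0:512]; r=c['range_z']
P=np.stack([u,v,np.ones_like(u)],-1)@np.linalg.inv(c['mtx']).T*r[...,None]
W=P@c['cam_to_world'][:3,:3].T+c['cam_to_world'][:3,3]
m=r>0
for x in range(200,760,40):
    print(x,[int(W[...,2][m&(abs(W[...,0]-x-20)<20)&(abs(W[...,1]-y+20)<20)].max(initial=-999)) for y in range(-160,-680,-40)])
E
```

```text
200 [-755, -754, -754, 549, 558, 555, 545, 498, 441, 361, 329, -755, -756]
240 [-999, -999, -999, -999, -999, -999, -999, -999, -999, 328, 327, -999, -999]
280 [6, 8, 7, 6, 6, 6, 8, 4, -999, -999, -999, -999, -999]
320 [5, 6, 7, 17, 17, 10, 8, 7, -999, -999, -999, -999, -999]
360 [6, 15, 29, 39, 19, 17, 6, 5, -999, -999, -999, -999, -999]
400 [7, 19, 25, 71, 72, 72, 18, 5, -999, -999, -999, -332, -328]
440 [16, 22, 17, 17, 76, 76, 70, 13, -999, -999, -318, -318, -317]
480 [5, 6, 16, 72, 79, 79, 70, 17, -999, -999, -315, -313, -313]
520 [5, 5, 17, 17, 73, 72, 70, 19, 17, -999, -999, -314, -313]
560 [7, 9, 17, 15, 18, 17, 69, 19, -999, -999, -999, -313, -311]
600 [6, 5, 9, 19, 14, 20, 8, 5, -999, -999, -318, -310, -315]
640 [5, 6, 7, 17, 15, 6, 5, 4, -14, -999, -321, -312, -308]
680 [5, 6, 5, 5, 8, 6, 6, 15, -999, -999, -322, -312, -313]
720 [6, 6, 8, 6, 7, 5, 12, 13, -999, -999, -999, -319, -317]
```

>>> step_arm --increments '[[[0, 0, 0, 0, 0, 0, 1], [0, 0, 0, 0, 0, 0, 1], [0, 0, 0, 0, 0, 0, 1], [0, 0, 0, 0, 0, 0, 1], [0, 0, 0, 0, 0, 0, 1]]]' --newtons 10

```text
clock: 0.6
eef_pos: [191.1, -515.7, 404.6]
eef_rot: [3.142, 0.0, 0.355]
wrist_force: [-0.4, -0.5, 0.0]
finger_gap: 57.6
finger_force: 0.0
```

>>> step_arm --increments '[[[0, 0, 0, 0.75, -0.15, 0, 1], [0, 0, 0, 0.75, -0.15, 0, 1], [0, 0, 0, 0.75, -0.15, 0, 1], [0, 0, 0, 0.75, -0.15, 0, 1], [0, 0, 0, 0.75, -0.15, 0, 1]]]'

```text
clock: 1.1
eef_pos: [322.3, -434.7, 404.8]
eef_rot: [3.141, -0.0, 0.355]
wrist_force: [0.0, -0.7, -0.1]
finger_gap: 17.5
finger_force: 0.0
```

>>> step_arm --increments '[[[0, 0, 0, 0.75, -0.15, 0.2, 1], [0, 0, 0, 0.75, -0.15, 0.2, 1], [0, 0, 0, 0.75, -0.15, 0.2, 1], [0, 0, 0, 0.75, -0.15, 0.2, 1], [0, 0, 0, 0.75, -0.15, 0.2, 1]]]'

```text
clock: 1.6
eef_pos: [452.5, -354.5, 364.4]
eef_rot: [3.141, -0.0, 0.355]
wrist_force: [-0.2, 0.2, -0.4]
finger_gap: 0.2
finger_force: 0.0
```

>>> step_arm --increments '[[[0, 0, 0, 0.75, -0.15, 0.2, 1], [0, 0, 0, 0.75, -0.15, 0.2, 1], [0, 0, 0, 0.45, 0, 0.2, 1], [0, 0, 0, 0, 0, 0, 1], [0, 0, 0, 0, 0, 0, 1]]]'

```text
clock: 2.1
eef_pos: [520.3, -317.0, 340.6]
eef_rot: [-3.141, 0.0, 0.355]
wrist_force: [-0.8, 0.5, 0.2]
finger_gap: 0.1
finger_force: 0.0
```

>>> step_arm --increments '[[[0, 0, 0, 0, 0, 0.65, 1], [0, 0, 0, 0, 0, 0.65, 1], [0, 0, 0, 0, 0, 0, 1]]]'

```text
clock: 2.4
eef_pos: [519.3, -317.3, 286.2]
eef_rot: [-3.138, 0.003, 0.354]
wrist_force: [0.1, -0.0, 0.4]
finger_gap: 0.5
finger_force: 0.0
```

```bash
python3 - <<'E'
from h import *
a=optics.camera('top')['frame'][170:280,315:420,::-1]; b=optics.camera('side')['frame'][130:240,265:370,::-1]
cv2.imwrite('pics/c2.png',cv2.resize(np.hstack([a,b]),None,fx=3.8,fy=3.8,interpolation=cv2.INTER_CUBIC))
E
```

```text
(no output)
```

View pics/c2.png

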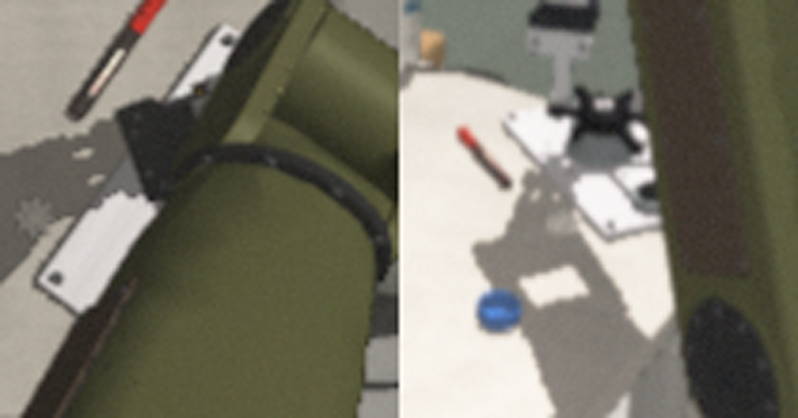

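The side view (right half) shows the closed fingertip ending near (562,100), just above the wheel's left arms, with the top view blocked by the arm. I'll check it by projection.

```bash
cat >> h.py <<'E'
def proj(c,p):
    M=c['cam_to_world']; q=c['mtx']@(M[:3,:3].T@(np.array(p)-M[:3,3])); return q[:2]/q[2]
def arms(c,wheel,z=60):
    return {k:proj(c,[485+r*np.cos(a),-365.4+r*np.sin(a),z]).round(0) for k in range(6) for a in [np.radians(-36)+wheel+k*np.pi/3] for r in [89 if k==0 else 66]}
E
python3 - <<'E'
from h import *
c=dict(np.load('pics/side1.npz'))
g=lambda q:((q-[265,130])*3.8+[399,0]).round(0)
print('tip',g(proj(c,[519.5,-317.3,87])),'low',g(proj(c,[519.5,-317.3,45])))
print({k:g(v) for k,v in arms(c,-np.pi).items()}, 'hub',g(proj(c,[485,-365.4,75])))
print(manip.read_state()['eef_pos'])
E
```

```text
tip [556. 101.] low [553. 133.]
{0: array([638., 152.]), 1: array([657., 118.]), 2: array([631.,  91.]), 3: array([574.,  87.]), 4: array([543., 106.]), 5: array([570., 133.])} hub [601. 101.]
[ 520.10630919 -317.5174749   289.72085412]
```

>>> step_arm --increments '[[[0, 0, 0, 0, 0, 0.35, 1], [0, 0, 0, 0, 0, 0.35, 1], [0, 0, 0, 0, 0, 0.35, 1], [0, 0, 0, 0, 0, 0, 1], [0, 0, 0, 0, 0, 0, 1]]]'

```text
clock: 3.0
eef_pos: [520.6, -316.9, 246.3]
eef_rot: [-3.141, 0.0, 0.355]
wrist_force: [-0.1, -0.2, 0.4]
finger_gap: 0.7
finger_force: 0.0
```

```bash
python3 - <<'E'
import numpy as np
y=.355; R=np.array([[np.cos(y),np.sin(y)],[np.sin(y),-np.cos(y)]])
a=np.radians(np.arange(54,235,6)); p=np.c_[485+60*np.cos(a),-365.4+60*np.sin(a)]
d=np.diff(p,axis=0)@R/40
for t,q,w in zip(np.degrees(a)[1:],d,p[1:]): print(int(round(t)),q.round(3),w.round(0))
E
```

```text
60 [-0.094 -0.126] [ 515. -313.]
66 [-0.106 -0.115] [ 509. -311.]
72 [-0.118 -0.104] [ 504. -308.]
78 [-0.128 -0.091] [ 497. -307.]
84 [-0.137 -0.077] [ 491. -306.]
90 [-0.144 -0.062] [ 485. -305.]
96 [-0.15  -0.047] [ 479. -306.]
102 [-0.154 -0.031] [ 473. -307.]
108 [-0.156 -0.015] [ 466. -308.]
114 [-0.157  0.002] [ 461. -311.]
120 [-0.156  0.018] [ 455. -313.]
126 [-0.153  0.034] [ 450. -317.]
132 [-0.149  0.05 ] [ 445. -321.]
138 [-0.143  0.066] [ 440. -325.]
144 [-0.135  0.08 ] [ 436. -330.]
150 [-0.126  0.094] [ 433. -335.]
156 [-0.115  0.106] [ 430. -341.]
162 [-0.104  0.118] [ 428. -347.]
168 [-0.091  0.128] [ 426. -353.]
174 [-0.077  0.137] [ 425. -359.]
180 [-0.062  0.144] [ 425. -365.]
186 [-0.047  0.15 ] [ 425. -372.]
192 [-0.031  0.154] [ 426. -378.]
198 [-0.015  0.156] [ 428. -384.]
204 [0.002 0.157] [ 430. -390.]
210 [0.018 0.156] [ 433. -395.]
216 [0.034 0.153] [ 436. -401.]
222 [0.05  0.149] [ 440. -406.]
228 [0.066 0.143] [ 445. -410.]
234 [0.08  0.135] [ 450. -414.]
```

>>> step_arm --increments '[[[0, 0, 0, -0.064, -0.069, 0, 1], [0, 0, 0, -0.064, -0.069, 0, 1], [0, 0, 0, -0.064, -0.069, 0, 1], [0, 0, 0, -0.064, -0.069, 0, 1], [0, 0, 0, -0.064, -0.069, 0, 1]]]'

```text
clock: 3.5
eef_pos: [503.6, -308.5, 247.1]
eef_rot: [3.14, -0.001, 0.355]
wrist_force: [3.1, -3.2, 0.1]
finger_gap: 0.3
finger_force: 1.5
```

>>> step_arm --increments '[[[0, 0, 0, -0.082, -0.046, 0, 1], [0, 0, 0, -0.082, -0.046, 0, 1], [0, 0, 0, -0.082, -0.046, 0, 1], [0, 0, 0, -0.082, -0.046, 0, 1], [0, 0, 0, -0.082, -0.046, 0, 1]]]'

```text
clock: 4.0
eef_pos: [484.8, -305.4, 246.5]
eef_rot: [-3.141, 0.0, 0.355]
wrist_force: [1.6, -0.6, -0.8]
finger_gap: 0.4
finger_force: 0.5
```

>>> step_arm --increments '[[[0, 0, 0, -0.092, -0.019, 0, 1], [0, 0, 0, -0.092, -0.019, 0, 1], [0, 0, 0, -0.092, -0.019, 0, 1], [0, 0, 0, -0.092, -0.019, 0, 1], [0, 0, 0, -0.092, -0.019, 0, 1]]]'

```text
clock: 4.5
eef_pos: [466.2, -308.4, 246.6]
eef_rot: [-3.141, 0.0, 0.355]
wrist_force: [-0.5, 0.6, 0.1]
finger_gap: 0.4
finger_force: 0.2
```

```bash
python3 - <<'E'
from h import *
b=optics.camera('side')['frame'][130:240,265:370,::-1]
cv2.imwrite('pics/c3.png',cv2.resize(b,None,fx=5,fy=5,interpolation=cv2.INTER_CUBIC))
E
```

```text
(no output)
```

View pics/c3.png

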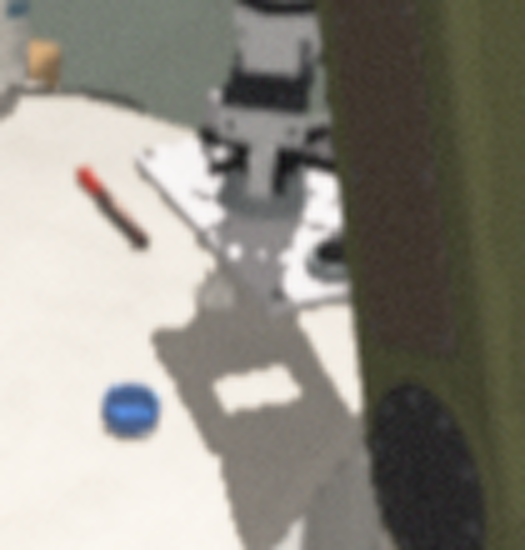

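The finger now sits between two arms (left one at (230,160), right one at (295,170)) and the plate hasn't moved, so one click is done. I'll continue along the arc.

>>> step_arm --increments '[[[0, 0, 0, -0.093, 0.011, 0, 1], [0, 0, 0, -0.093, 0.011, 0, 1], [0, 0, 0, -0.093, 0.011, 0, 1], [0, 0, 0, -0.093, 0.011, 0, 1], [0, 0, 0, -0.093, 0.011, 0, 1]]]'

```text
clock: 5.05
eef_pos: [449.7, -317.0, 246.6]
eef_rot: [3.142, -0.0, 0.355]
wrist_force: [4.0, 1.1, -0.4]
finger_gap: 0.2
finger_force: 1.9
```

>>> step_arm --increments '[[[0, 0, 0, -0.085, 0.039, 0, 1], [0, 0, 0, -0.085, 0.039, 0, 1], [0, 0, 0, -0.085, 0.039, 0, 1], [0, 0, 0, -0.085, 0.039, 0, 1], [0, 0, 0, -0.085, 0.039, 0, 1]]]'

```text
clock: 5.55
eef_pos: [436.4, -330.3, 246.6]
eef_rot: [-3.141, 0.0, 0.355]
wrist_force: [0.4, 1.1, 0.8]
finger_gap: 0.4
finger_force: 0.6
```

>>> step_arm --increments '[[[0, 0, 0, -0.069, 0.064, 0, 1], [0, 0, 0, -0.069, 0.064, 0, 1], [0, 0, 0, -0.069, 0.064, 0, 1], [0, 0, 0, -0.069, 0.064, 0, 1], [0, 0, 0, -0.069, 0.064, 0, 1]]]'

```text
clock: 6.05
eef_pos: [428.0, -347.2, 246.6]
eef_rot: [-3.142, 0.0, 0.355]
wrist_force: [0.1, 0.2, -0.5]
finger_gap: 0.6
finger_force: 0.3
```

>>> step_arm --increments '[[[0, 0, 0, -0.046, 0.082, 0, 1], [0, 0, 0, -0.046, 0.082, 0, 1], [0, 0, 0, -0.046, 0.082, 0, 1], [0, 0, 0, -0.046, 0.082, 0, 1], [0, 0, 0, -0.046, 0.082, 0, 1]]]'

```text
clock: 6.55
eef_pos: [425.2, -365.8, 246.6]
eef_rot: [3.142, 0.0, 0.355]
wrist_force: [0.6, -0.0, 0.4]
finger_gap: 0.2
finger_force: 0.0
```

>>> step_arm --increments '[[[0, 0, 0, -0.019, 0.092, 0, 1], [0, 0, 0, -0.019, 0.092, 0, 1], [0, 0, 0, -0.019, 0.092, 0, 1], [0, 0, 0, -0.019, 0.092, 0, 1], [0, 0, 0, -0.019, 0.092, 0, 1]]]'

```text
clock: 7.05
eef_pos: [428.1, -384.2, 246.5]
eef_rot: [-3.141, 0.0, 0.355]
wrist_force: [0.5, 1.6, 1.0]
finger_gap: 0.6
finger_force: 1.0
```

>>> step_arm --increments '[[[0, 0, 0, 0.011, 0.093, 0, 1], [0, 0, 0, 0.011, 0.093, 0, 1], [0, 0, 0, 0.011, 0.093, 0, 1], [0, 0, 0, 0.011, 0.093, 0, 1], [0, 0, 0, 0.011, 0.093, 0, 1]]]'

```text
clock: 7.55
eef_pos: [436.7, -401.0, 246.7]
eef_rot: [3.141, 0.0, 0.355]
wrist_force: [-1.5, 0.7, -0.2]
finger_gap: 0.5
finger_force: 0.3
```

>>> step_arm --increments '[[[0, 0, 0, 0.039, 0.085, 0, 1], [0, 0, 0, 0.039, 0.085, 0, 1], [0, 0, 0, 0.039, 0.085, 0, 1], [0, 0, 0, 0.039, 0.085, 0, 1], [0, 0, 0, 0.039, 0.085, 0, 1]]]'

```text
clock: 8.05
eef_pos: [450.1, -414.1, 246.7]
eef_rot: [3.141, -0.0, 0.355]
wrist_force: [-1.2, 0.1, -0.1]
finger_gap: 0.4
finger_force: 0.0
```

>>> step_arm --increments '[[[0, 0, 0, 0, 0, 0, 1], [0, 0, 0, 0, 0, 0, 1]]]'

```text
clock: 8.25
eef_pos: [449.8, -413.9, 246.6]
eef_rot: [-3.142, 0.0, 0.355]
wrist_force: [-0.2, -0.9, -0.2]
finger_gap: 0.8
finger_force: 0.0
```

```bash
python3 - <<'E'
from h import *
C=optics.camera('side');b=C['frame'][130:240,265:370,::-1]; a=optics.camera('top')['frame'][170:280,315:420,::-1]
cv2.imwrite('pics/c4.png',cv2.resize(np.hstack([a,b]),None,fx=3.8,fy=3.8,interpolation=cv2.INTER_CUBIC))
E
```

```text
(no output)
```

View pics/c4.png

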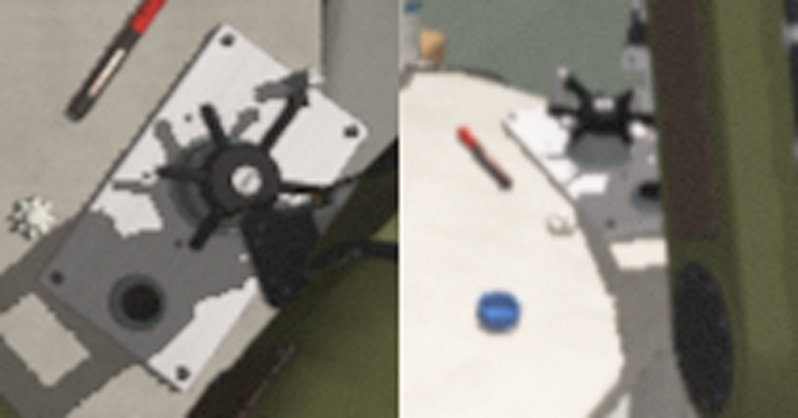

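The top view shows the arrow-headed arm at the pointer (298,90) and the finger touches nothing. Now I'll lift and go to the button.

>>> step_arm --increments '[[[0, 0, 0, 0, 0, -0.3, 1], [0, 0, 0, 0, 0, -0.4, 1], [0, 0, 0, 0, 0, -0.4, 1], [0, 0, 0, 0, 0, -0.4, 1], [0, 0, 0, 0, 0, 0, 1]]]'

```text
clock: 8.85
eef_pos: [450.0, -414.1, 310.3]
eef_rot: [3.137, -0.002, 0.355]
wrist_force: [0.6, -0.5, 0.6]
finger_gap: 0.3
finger_force: 0.0
```

>>> step_arm --increments '[[[0, 0, 0, -0.1, -0.83, 0, 1], [0, 0, 0, -0.1, -0.83, 0, 1], [0, 0, 0, -0.1, -0.83, 0, 1], [0, 0, 0, -0.1, -0.83, 0, 1], [0, 0, 0, 0, 0, 0, 1]]]'

```text
clock: 9.35
eef_pos: [387.5, -292.5, 306.7]
eef_rot: [-3.141, 0.0, 0.356]
wrist_force: [-0.0, 0.2, 0.2]
finger_gap: 0.4
finger_force: 0.0
```

>>> step_arm --increments '[[[0, 0, 0, 0, 0, 0.4, 1], [0, 0, 0, 0, 0, 0.4, 1], [0, 0, 0, 0, 0, 0.4, 1], [0, 0, 0, 0, 0, 0, 1], [0, 0, 0, 0, 0, 0, 1]]]'

```text
clock: 9.85
eef_pos: [388.9, -295.3, 259.0]
eef_rot: [3.142, 0.0, 0.355]
wrist_force: [0.1, 0.5, 0.8]
finger_gap: 0.3
finger_force: 0.0
```

```bash
python3 - <<'E'
from h import *
C=optics.camera('side');b=C['frame'][130:240,265:370,::-1]; a=optics.camera('top')['frame'][170:280,315:420,::-1]
cv2.imwrite('pics/c5.png',cv2.resize(np.hstack([a,b]),None,fx=3.8,fy=3.8,interpolation=cv2.INTER_CUBIC))
E
```

```text
(no output)
```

View pics/c5.png

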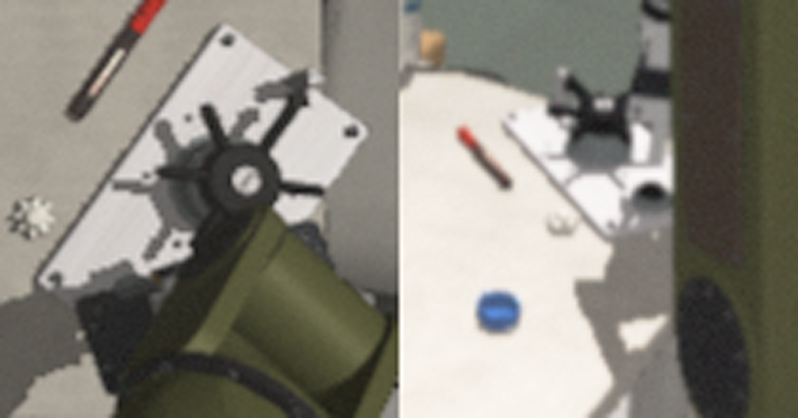

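The fingertip is above the button (right view, (652,185)) and the long arm is still at the pointer. Pressing gently.

>>> step_arm --increments '[[[0, 0, 0, 0, 0, 0.3, 1], [0, 0, 0, 0, 0, 0.25, 1], [0, 0, 0, 0, 0, 0.1, 1], [0, 0, 0, 0, 0, 0, 1]]]'

```text
clock: 10.35
eef_pos: [388.6, -294.8, 231.9]
eef_rot: [-3.14, 0.001, 0.355]
wrist_force: [-1.6, 1.4, 1.3]
finger_gap: 0.6
finger_force: 0.9
```

>>> step_arm --increments '[[[0, 0, 0, 0, 0, 0.05, 1], [0, 0, 0, 0, 0, 0.05, 1], [0, 0, 0, 0, 0, 0.05, 1], [0, 0, 0, 0, 0, 0, 1], [0, 0, 0, 0, 0, 0, 1]]]'

```text
clock: 10.85
eef_pos: [388.7, -294.9, 227.3]
eef_rot: [3.141, -0.0, 0.355]
wrist_force: [-4.8, 4.1, 11.6]
finger_gap: 0.4
finger_force: 5.9
```

>>> step_arm --increments '[[[0, 0, 0, 0, 0, -0.03, 1], [0, 0, 0, 0, 0, 0, 1], [0, 0, 0, 0, 0, 0, 1]]]'

```text
clock: 11.15
eef_pos: [388.7, -294.9, 227.9]
eef_rot: [3.141, -0.0, 0.355]
wrist_force: [-0.6, 0.8, 2.9]
finger_gap: 0.3
finger_force: 1.8
```

>>> step_arm --increments '[[[0, 0, 0, 0, 0, -0.05, 1], [0, 0, 0, 0, 0, 0, 1], [0, 0, 0, 0, 0, 0, 1]]]'

```text
clock: 11.45
eef_pos: [388.7, -295.0, 229.9]
eef_rot: [3.141, -0.0, 0.355]
wrist_force: [-1.0, 1.1, 3.2]
finger_gap: 0.3
finger_force: 1.3
```

The force stayed near 3 N through the travel and went stiff at tip height 28 mm, so the button was fully down. Releasing and moving away.

>>> step_arm --increments '[[[0, 0, 0, 0, 0, -0.2, 1], [0, 0, 0, 0, 0, -0.8, 1], [0, 0, 0, 0, 0, -0.8, 1], [0, 0, 0, 0, 0, -0.8, 1], [0, 0, 0, 0, 0, -0.8, 1]]]'

```text
clock: 11.95
eef_pos: [388.4, -294.8, 367.6]
eef_rot: [3.141, -0.0, 0.355]
wrist_force: [0.7, -0.4, -0.0]
finger_gap: 0.4
finger_force: 0.0
```

>>> step_arm --increments '[[[0, 0, 0, -0.7, 0.6, 0, 1], [0, 0, 0, -0.7, 0.6, 0, 1], [0, 0, 0, -0.7, 0.6, 0, 1], [0, 0, 0, -0.7, 0.6, 0, 1], [0, 0, 0, -0.7, 0.6, 0, 1]]]'

```text
clock: 12.45
eef_pos: [298.1, -457.2, 366.3]
eef_rot: [3.141, -0.0, 0.355]
wrist_force: [0.5, 0.4, 0.1]
finger_gap: 0.4
finger_force: 0.0
```

>>> step_arm --increments '[[[0, 0, 0, -0.4, 0.6, 0, 1], [0, 0, 0, -0.4, 0.6, 0, 1], [0, 0, 0, -0.4, 0.6, 0, 1], [0, 0, 0, 0, 0, 0, 1]]]'

```text
clock: 12.85
eef_pos: [277.8, -542.4, 365.6]
eef_rot: [-3.141, 0.0, 0.353]
wrist_force: [1.1, 0.0, 0.4]
finger_gap: 0.7
finger_force: 0.0
```

```bash
python3 - <<'E'
from h import *
c=optics.camera('top'); np.savez('pics/top6.npz',**c)
b=optics.camera('side')['frame'][130:240,265:370,::-1]; a=c['frame'][170:280,315:420,::-1]
cv2.imwrite('pics/c6.png',cv2.resize(np.hstack([a,b]),None,fx=3.8,fy=3.8,interpolation=cv2.INTER_CUBIC))
E
```

```text
(no output)
```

View pics/c6.png

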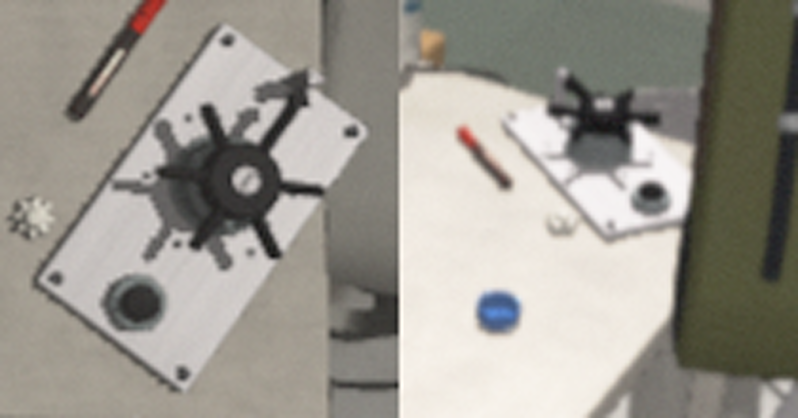

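The arrow arm is at the pointer (300,88), the button is up (137,300), and the plate corners are where they started. Handing in.

```bash
python3 -c "
from cell import workorder; print(workorder.sign_off())"
```

```text
the job is handed in; nothing more can be done
None
```

I turned the wheel three clicks anticlockwise so the long arm sits at the pointer, then pressed the button fully down and let it come up; the counter did not visibly move, and I handed the job in at about 13 s (no verdict was returned).

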